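# Dip the compressor pump's oil and read the dipstick under the bench magnifier

## Robot

A 6-joint arm with a two-finger parallel gripper is mounted at the origin on the work surface. World frame = base frame: x ahead of the robot, y to its left, z up, the work surface at z = 0. Lengths are in m, angles in rad, forces in N, time in s.
With the tool pointing down it reaches from about 0.3 to 0.875 m from the base axis. Payload 4.2 kg.
Tool frame: the origin (TCP) lies between the finger pads; the fingertips stand 22 mm ahead of it and the grasp point (between the pads) lies 3 mm ahead of it; z points along the fingers, y is the line along which they close (so a half turn about z gives the same grasp; the last joint's range is limited). The gripper opens to 85 mm and grips with 20 to 120 N. Pads are 22 mm wide; open, the fingers measure 114 mm over their backs; the gripper's body (76 mm by 85 mm) begins 54 mm behind the grasp point. The pads swing forward as they close: fully open they stand 13 mm farther back than shut.
Start: joints at [-1.275, 0.32, 1.565, -0, 1.257, -0.02], TCP at [0.179, -0.547, 0.253] pointing down, gripper open.
Joint ranges: [-3.11, 3.11], [-0.84, 2.01], [0.21, 2.61], [-1.34, 4.49], [0.05, 2.63], [-2.56, 2.56]. Speed limits (rad/s): [2.57, 2.57, 3.14, 3.14, 3.14, 3.14].

## Interface

Orientations are given as a unit quaternion [x, y, z, w].
In Python, from bench import bot, grab_frame, regions_of gives the robot as it stands.
- The arm moves only by the tool carry_out, never from a script. Its argument "moves" is one flat list of numbers, 6 for each row, row after row: the shift along the tool's x, y, z in cm, then the turn, a rotation vector about the tool's x, y, z in degrees. A call has 1 to 20 rows; each row shifts and turns the commanded pose from where the row before left it, along the tool's axes as they then stand; what a row does not reach is not made up. A row lasts 1/12 s, in which the tool goes at most 41.7 mm and 7.16 degrees, less where a joint would pass 70% of its speed; a pose out of reach is approached as far as the arm can. A call is refused whole if a number of a shift passes 4.17 or a number of a turn 7.16, either way. A call with a gripper value outside its range is refused whole. "claw" is the opening, from -1 (shut) to 1 (fully open), set as the call begins (left out, the last holds). The fingers move at their own pace and stop on an object; "force" is the grip in N (left out, the last holds). Time passes only in rows, so rows that do not move let the fingers close. It gives the time, the measured TCP pose, the force, the opening and the grip force at its end, in the units of the state.
- bot.observe(): the state, without advancing time (a new reading comes with each control period).
- grab_frame(name): name is "scene" or "top" or "wrist"; returns a dict with "color" (480x640x3 uint8, red, green, blue), "intrinsics" (3x3 intrinsics, pixels), "pose" (4x4, takes a point from camera to world coordinates). Camera axes: x right, y up, looking along -z (the intrinsics and any distortion apply to the point x, -y, -z); pixel columns grow to the right and rows downward; lengths in m; the calibration is good to about 2 mm. A picture is of the moment at which its call begins. There is no depth.
- bot.sign_off(): hands the job in; it is judged then, once.
Trained networks look in a picture, given as the dict that the camera call returned (one of the last four; its "shot" number tells which), for a name from the list of things; names that differ only in an ending like _2 or _b are one class to them, and where a whole thing is asked for, a point or a joint stands for the part that bears it (a point fixed in the world has none). Each returns a list of dicts, best first, with "score" (0 to 1); they miss things now and then, are a little off and sometimes report something else, mostly with a low value. They report only what shows in the picture. A call takes as long as a camera call.
- regions_of(picture, thing): "pixels" (480x640 bool, what is visible of it) and "extent" ([centre column, centre row, width, height] in pixels, round what is visible of it).
The state is a dict: "time": time; "joint_pos": joint angles; "qvel": joint speeds; "joint_efforts": joint torques, N m; "tool_pos": TCP position; "tool_rot": TCP orientation; "force": force on the tool from outside, world axes, zero at the start; "torque": the same for the moment, N m; "width": finger opening in m; "finger_force": force on a finger pad.
Only numpy, scipy, OpenCV 4.12 (cv2) and the standard library are available. Lean on these libraries where they do the work, as an engineer would, in place of code of your own. Each camera call takes 0.05 s, during which the arm holds its last target. There are 200 camera calls.

## Task

Check the oil of the compressor pump on the bench. First swing the bench magnifier's head over the middle of the drip tray and tilt its lens level; then take the dipstick off its V-blocks, push it down the pump's inclined filler tube until its collar stops on the mouth, and draw it right out again. Finish while still holding the dipstick in the gripper: rod level and still, its tip about 10 cm below the middle of the lens, touching nothing else; never let the dipstick down onto the bench and leave the other things where they lie.

Things in the scene. Friction and masses are not known exactly. Their poses are not given: they have to be found in the camera images.
- pump: Single-cylinder compressor pump, grey casting with finned cylinder, fixed to the bench. Origin at the underside centre of its foot (160 x 190 mm in x, y; 20 high). Crankcase 130 x 150 mm (x, y) up to z 140; above it the finned cylinder, radius 55, and a 104 x 100 head, both centred at y = -25, up to z 255; black intake filter and flywheel on the -y side (to y -145), copper pipe on the +x side (to x 110). The filler tube sticks out of the +y side.
- filler_tube: Plain steel dipstick tube on the pump, 180 mm long, fixed; its z axis runs along the tube out of the mouth, 40 deg above level, towards the pump's +y side; origin on the tube axis at its lower end, inside the pump (open, so the dipstick never bottoms). Outside diameter 21, bore 15; the last 15 mm before the mouth are belled to 29 outside, 23 inside, and the bell narrows to the bore over the 15 mm below that. About 130 mm of it stands outside the crankcase.
- tube_mouth (a point): Centre of the filler tube's mouth, on the tube axis at z = 180 mm of filler_tube, 155 mm above the bench; axes as the pump's.
- vblocks: Two steel V-blocks, 46 mm high to the V axis, on a wooden slip 150 x 75 x 6, fixed; the dipstick lies in the Vs. Origin on the bench under the dipstick's collar (within 4 mm); x runs along the dipstick towards its handle; the blocks are 26 mm long, 64 wide, centred at x = -22 and -112, their tops 59 mm high.
- dipstick: Loose dipstick, about 0.11 kg (0.08 to 0.15). Origin on the rod axis at the underside of the collar; x axis runs from tip to handle along the rod; starts lying level in the V-blocks, z up, axis 46 mm above the bench. Steel rod 8 mm diameter from the origin to the round tip at x = -150; collar 29 diameter, x 0 to 8; neck 12 diameter, x 8 to 16; black flat-sided grip 50 long (x 14 to 64), 14 thick (y), 22 high (z). Balance point about 30 mm on the tip side of the origin.
- dip_tip (a point): Tip of the dipstick, x = -150 mm on its axis.
- dip_grip (a point): Middle of the dipstick's grip, x = +39 mm on its axis.
- magnifier: Bench magnifier stand, fixed: round foot of radius 80, 26 high, post of radius 11 up to the swivel at z = 300 mm. Origin under the post. At swivel 0 the arm points along the stand's -x, which faces the robot.
- mag_arm (a joint): Swivel of the magnifier arm about the vertical post, rad: 0 = arm along the stand's -x, positive swings the head towards the stand's +y side (clockwise seen from above); range -0.6 to 1.2. Stiff: stays where left; about 0.25 N m turns it. The arm is 145 mm long, 300 mm above the bench.
- mag_head (a joint): Tilt of the magnifier head about a horizontal axis across the arm's end, 145 mm from the post axis and 300 mm above the bench, rad: 0 = lens level, negative = grip end hangs low, positive = grip end raised; range -1.0 to 0.5. Stiff: stays where left; 0.3 to 0.7 N m turns it.
- lens_centre (a point): Centre of the glass lens, 80 mm from the tilt axis; 225 mm from the post axis when level. Axes are the head's: x towards the tilt axis, z the lens normal. Ring of outside radius 62, 26 thick, lens radius 51.
- lens_grip (a point): Point to grip on the bar that sticks out of the ring opposite the arm, 177 mm from the tilt axis, on the bar's middle line; axes as the head's. The bar is 14 wide (y), 16 thick (z) and runs from 142 to 200 mm from the tilt axis. Starts between 19 and 25 cm above the bench; 300 mm above it when the lens is level.
- drip_tray: Open steel drip tray, 150 x 190 mm, 22 high, wall 3, fixed on the bench; origin at the centre of its underside, about 225 mm from the post axis.
- trim_ring: Loose steel headlamp trim ring, radius 85, 22 high: leave it. Origin at its underside centre.
- screwdriver: Loose screwdriver, 190 mm long, along its x: leave it.
- pliers: Loose pliers with blue grips, 160 mm long, along x: leave them.
- oiler: Loose hand oiler, 36 mm radius foot, 147 high, spout along its +x reaching 114 mm: leave it.
- reflector: Loose headlamp reflector, lying face down, radius 84, 70 high: leave it.
- drill: Loose cordless drill on its side, about 180 x 200 mm, 60 high: leave it.

How it is judged:
On the way, in this order (a step that is already met when the one before it is completed fails the run):
1. the magnifier's lens is over the middle of the drip tray (within 30 mm) and level (within 0.12 rad) (horizontal distance between lens_centre and drip_tray below 0.03 m and angle between lens_centre's own z axis and vertical below 0.12 rad), for 0.3 s.
2. the dipstick is in the filler tube, in line with it, with its collar down on the mouth (within 3 mm) (z of dipstick in the frame of filler_tube below 0.183 m and distance between dipstick and tube_mouth below 0.008 m and angle between the x axis of dipstick and the z axis of filler_tube, either way round below 0.09 rad), for 0.2 s.
3. the dipstick is drawn right out: its tip is at least 10 mm beyond the mouth (z of dip_tip in the frame of filler_tube above 0.19 m), for 0.1 s.
At the end, for the whole second after the job is handed in: The gripper still holds the dipstick, at rest, level within 0.1 rad (about 6 deg), tip within 25 mm of the lens centre seen from above and 60 to 140 mm below it, touching neither pump, V-blocks, magnifier nor tray; the lens is still level within 0.12 rad and within 30 mm of the tray's middle (all of step 1 and angle between dipstick's own x axis and vertical between 1.4708 and 1.6708 rad and horizontal distance between dip_tip and lens_centre below 0.025 m and z of dip_tip in the frame of lens_centre between -0.14 and -0.06 m and height (world z) of dipstick above 0.12 m and contact force between the fingers and dipstick above 2 N and linear speed of dipstick below 0.03 m/s and angular speed of dipstick below 0.15 rad/s and contact force between dipstick and pump below 0.2 N and contact force between dipstick and vblocks below 0.2 N and contact force between dipstick and magnifier below 0.2 N and contact force between dipstick and drip_tray below 0.2 N); the arm keeps its last pose, push and grip.
It fails at once if the dipstick is dropped or let down onto the bench (height (world z) of any of dip_tip, dip_grip below 0.022 m).
It fails at once if another thing on the bench (ring, screwdriver, pliers, oiler, reflector, drill) is shifted by more than 30 mm (distance of any of trim_ring, screwdriver, pliers, oiler, reflector, drill from where it was at the start of the episode above 0.03 m).
It also fails if it takes over 66 s, if anything falls off the work surface, if the arm or the gripper's body presses on something with over 40 N, if the wrist force passes 120 N, or if a joint passes its speed limit or range.

## Working session

There is one attempt and no reset: what is moved stays moved. The work goes in short steps, Python scripts to look and compute and a tool call to move; the robot and the scene stay as the last step left them, time stands still between calls to the robot, and variables do not carry over. Pictures are saved under pics/ and viewed, at most 12 in all, crops included, and the job is handed in when it is done.

Besides the shell and the picture viewer there is one more tool, called after "Emit:" by a JSON object that holds its "op" and its "data". carry_out: Moves the arm, as the interface text tells. Its arguments: {"type":"object","properties":{"moves":{"type":"array"},"claw":{"type":"number"},"force":{"type":"number"}},"required":["moves"]}

```bash
mkdir -p pics; ls
cat > h.py <<'E'
import numpy as np, cv2
from scipy.spatial.transform import Rotation as R
from bench import bot, grab_frame, regions_of
def proj(f,P):
    P=np.atleast_2d(P);T=np.linalg.inv(f["pose"]);c=P@T[:3,:3].T+T[:3,3]
    c=c*[1,-1,-1];u=c@np.array(f["intrinsics"]).T;return u[:,:2]/u[:,2:]
def ray(f,uv):
    d=np.linalg.solve(np.array(f["intrinsics"]),[uv[0],uv[1],1.])*[1,-1,-1]
    return f["pose"][:3,3],f["pose"][:3,:3]@d
def atz(f,uv,z):
    o,d=ray(f,uv);return o+d*(z-o[2])/d[2]
def tri(obs):
    A=0;b=0
    for f,uv in obs:
        o,d=ray(f,uv);d=d/np.linalg.norm(d);M=np.eye(3)-np.outer(d,d);A=A+M;b=b+M@o
    return np.linalg.solve(A,b)
def save(f,n): cv2.imwrite("pics/"+n,f["color"][:,:,::-1])
E
python3 - <<'E'
from h import *
np.set_printoptions(precision=3,suppress=True)
fs={n:grab_frame(n) for n in("scene","top")}
for n,f in fs.items():
    save(f,n+"0.png");print(n,f["pose"],f["intrinsics"],[k for k in f])
    for t in["pump","filler_tube","vblocks","dipstick","magnifier","lens_centre","drip_tray","trim_ring","oiler","reflector","drill","screwdriver","pliers"]:
        r=regions_of(f,t)
        for q in r[:2]: print(n,t,round(q["score"],2),np.round(q["extent"],1), atz(f,q["extent"][:2],0.0)[:2])
E
```

```text
pics
scene [[ 0.633 -0.463  0.62   1.411]
 [ 0.774  0.391 -0.498 -0.662]
 [-0.012  0.795  0.606  1.025]
 [ 0.     0.     0.     1.   ]] [[530.222   0.    323.363]
 [  0.    530.222 240.158]
 [  0.      0.      1.   ]] ['color', 'intrinsics', 'pose', 'shot']
scene pump 0.79 [181.9 354.6 141.2 136.9] [ 0.499 -0.388]
scene filler_tube 0.87 [239.3 316.2  29.7  38.2] [ 0.477 -0.206]
scene vblocks 0.79 [271.2 298.8  55.1  50.3] [ 0.477 -0.102]
scene vblocks 0.59 [394.4 182.4  40.5   4.9] [0.258 0.606]
scene dipstick 0.75 [277.2 287.4  48.5  38.5] [ 0.449 -0.061]
scene magnifier 0.61 [405.8 249.4  61.7 147.1] [0.564 0.347]
scene magnifier 0.19 [315.9 305.5  62.   20.4] [ 0.578 -0.023]
scene lens_centre 0.55 [395.9 180.9  43.6  11.8] [0.254 0.618]
scene drip_tray 0.85 [364.3 255.3  75.   59.3] [0.502 0.228]
scene trim_ring 0.59 [356.9 333.6  65.8  49.7] [ 0.727 -0.006]
scene oiler 0.71 [309.5 358.4  32.2  58.9] [ 0.712 -0.15 ]
scene reflector 0.97 [439.  259.7  51.3  39.8] [0.664 0.387]
scene reflector 0.6 [308.2 358.6  27.3  57.9] [ 0.711 -0.153]
scene drill 0.97 [118.  323.   80.2  58.4] [
[... 744 characters left out ...]
magnifier 0.9 [220.1 222.7 122.6 130.8] [0.656 0.26 ]
top lens_centre 0.84 [185.7 254.   55.7  80.4] [0.573 0.351]
top drip_tray 0.94 [232.9 283.   77.1  62.8] [0.493 0.225]
top trim_ring 0.82 [317.5 194.2  60.3  61.4] [ 0.73  -0.003]
top oiler 0.62 [352.1 282.8  74.7  23. ] [ 0.488 -0.09 ]
top oiler 0.57 [390.3 166.3  39.   66.3] [ 0.804 -0.202]
top reflector 0.69 [176.2 221.2  68.1  51.7] [0.662 0.378]
top reflector 0.57 [485.  229.7 153.8  90.7] [ 0.624 -0.448]
top drill 0.75 [503.2 341.2  83.2 103.3] [ 0.33  -0.477]
top drill 0.6 [361.7 281.   62.   34.7] [ 0.493 -0.115]
top screwdriver 0.83 [326.9 251.4  66.2  27. ] [ 0.573 -0.025]
top pliers 0.67 [196.1 328.6  29.   62.9] [0.375 0.32 ]
```

Run:
```python
import cv2
a=cv2.imread("pics/top0.png");cv2.imwrite("pics/top0c.png",cv2.resize(a[130:400,120:580],None,fx=1.73,fy=1.73,interpolation=cv2.INTER_CUBIC))
a=cv2.imread("pics/scene0.png");cv2.imwrite("pics/scene0c.png",cv2.resize(a[130:450,80:480],None,fx=1.85,fy=1.85,interpolation=cv2.INTER_CUBIC))
```

```text
(no output)
```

View pics/top0c.png

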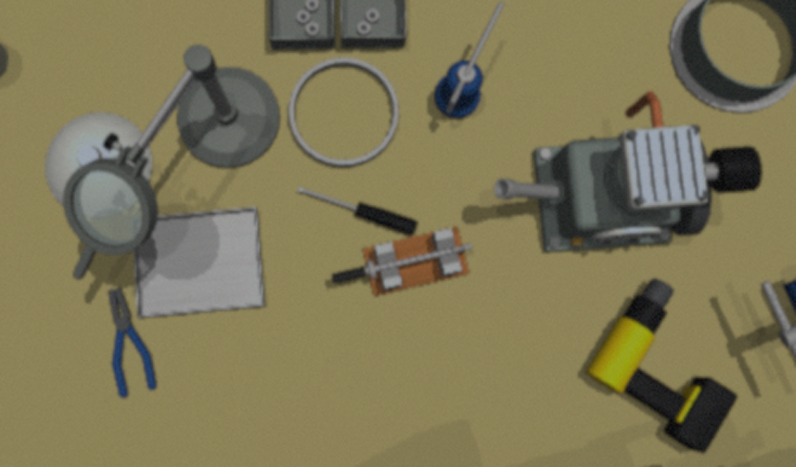

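View pics/scene0c.png

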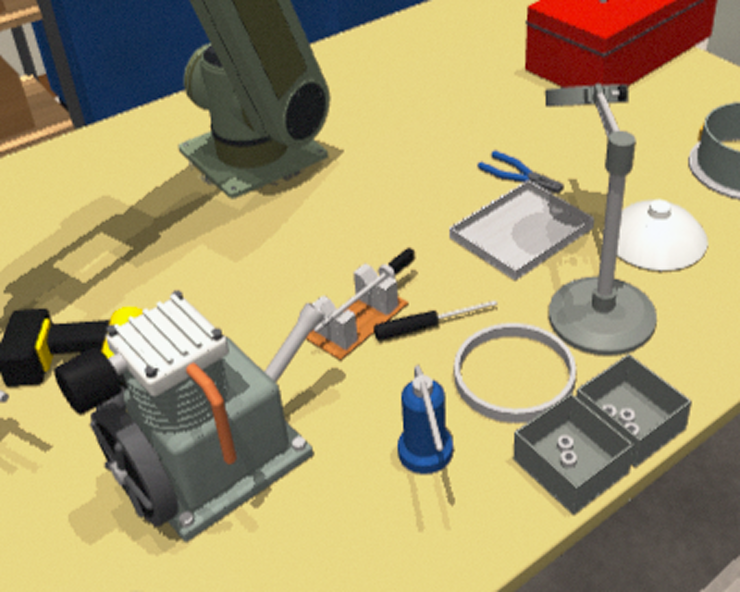

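The top view, in crop pixels, shows the post top at (200,58), the foot at (228,117), the lens at (110,205), the bar end at (80,273), the tray at (200,263), the dipstick from (335,278) to (470,247), and the tube mouth at (503,188). The scene view agrees with this layout, and the head is seen edge-on at (588,95).

```bash
cat >> h.py <<'E'
np.set_printoptions(precision=4,suppress=True)
def quad(m):
    c=max(cv2.findContours(m.astype(np.uint8),cv2.RETR_EXTERNAL,cv2.CHAIN_APPROX_NONE)[0],key=cv2.contourArea)
    return c
E
python3 - <<'E'
from h import *
f=grab_frame("top");s=grab_frame("scene");w=grab_frame("wrist")
o=bot.observe();print({k:np.round(v,3) for k,v in o.items()});print(R.from_quat(o["tool_rot"]).as_matrix())
T=R.from_quat(o["tool_rot"]).as_matrix();X=np.eye(4);X[:3,:3]=T;X[:3,3]=o["tool_pos"]
print("cam in tool",np.linalg.inv(X)@w["pose"],w["intrinsics"])
t=lambda u,v:(u/1.73+120,v/1.73+130); q=lambda u,v:(u/1.85+80,v/1.85+130)
print("post foot",atz(f,t(228,117),.026),atz(s,q(603,312),.026),"post top",atz(f,t(200,56),.31),atz(s,q(621,148),.3))
print("mouth",atz(f,t(503,188),.155))
m=regions_of(f,"drip_tray")[0]["pixels"];print("tray",cv2.minAreaRect(quad(m)))
bx=[atz(f,t(*p),.02)[:2] for p in((136,219),(257,210),(264,305),(140,317))];print("traycorners",bx,np.mean(bx,0))
print("dip collar",atz(f,t(369,270),.046),"tip",atz(f,t(470,248),.046),"handle end",atz(f,t(334,279),.046))
print("foot pump",[atz(f,t(*p),.02)[:2] for p in((545,250),(538,150))], [atz(s,q(*p),.02)[:2] for p in((310,455),(185,533))])
print("bar end top rays at z",[atz(f,t(80,275),z) for z in(.19,.22,.25)],"lens",[atz(f,t(110,205),z) for z in(.22,.24,.26,.28)])
r=regions_of(f,"lens_centre")[0];print(cv2.fitEllipse(quad(r["pixels"])))
E
```

```text
{'time': np.float64(1.55), 'joint_pos': array([-1.275,  0.32 ,  1.565, -0.   ,  1.257, -0.02 ]), 'qvel': array([ 0.   , -0.   ,  0.001, -0.   ,  0.   ,  0.001]), 'joint_efforts': array([ -0.001, -41.541, -23.442,  -0.   ,   0.   ,  -0.   ]), 'tool_pos': array([ 0.179, -0.547,  0.253]), 'tool_rot': array([ 0.988,  0.157, -0.   ,  0.   ]), 'force': array([-0.087,  1.019, -0.148]), 'torque': array([ 0.   , -0.02 , -0.052]), 'finger_force': np.float64(0.0), 'width': np.float64(0.085)}
[[ 0.9505  0.3106 -0.    ]
 [ 0.3106 -0.9505 -0.0001]
 [-0.      0.0001 -1.    ]]
cam in tool [[-0.0016  0.9564  0.2922  0.0745]
 [ 1.      0.001   0.0022 -0.0001]
 [ 0.0019  0.2922 -0.9564 -0.121 ]
 [ 0.      0.      0.      1.    ]] [[335.8371   0.     320.308 ]
 [  0.     335.8371 236.7953]
 [  0.       0.       1.    ]]
post foot [0.717  0.1718 0.026 ] [0.7351 0.1648 0.026 ] post top [0.7272 0.1727 0.31  ] [0.7198 0.1822 0.3   ]
mouth [ 0.5784 -0.224   0.155 ]
tray ((233.52047729492188, 281.72540283203125), (58.2144889831543, 74.9636001586914), 84.80557250976562)
traycorners [array([0.5623, 0.3123]), array([0.5729, 0.1283]), array([0.4291, 0.1184]), array([0.4143, 0.3041])] [0.4947 0.2158]
dip collar [ 0.4768 -0.0392  0.046 ] tip [ 0.5069 -0.1893  0.046 ] handle end [0.4644 0.0127 0.046 ]
foot pump [array([ 0.5046, -0.3053]), array([ 0.6581, -0.3019])] [array([ 0.6743, -0.3045]), array([ 0.6759, -0.4798])]
bar end top rays at z [array([0.4652, 0.3493, 0.19  ]), array([0.4628, 0.3412, 0.22  ]), array([0.4604, 0.3331, 0.25  ])] lens [array([0.5543, 0.3038, 0.22  ]), array([0.5513, 0.2989, 0.24  ]), array([0.5483, 0.2941, 0.26  ]), array([0.5452, 0.2892, 0.28  ])]
((182.41160583496094, 251.33975219726562), (52.859188079833984, 68.9346923828125), 22.12143325805664)
```

```bash
cat >> h.py <<'E'
from scipy.linalg import logm,expm
def M(Rm,p):
    X=np.eye(4);X[:3,:3]=Rm;X[:3,3]=p;return X
def cur():
    o=bot.observe();return M(R.from_quat(o["tool_rot"]).as_matrix(),o["tool_pos"])
def frame(x,z):  # tool rotation from x and z dirs
    z=np.array(z,float);z/=np.linalg.norm(z);x=np.array(x,float);x-=z*(x@z);x/=np.linalg.norm(x)
    return np.c_[x,np.cross(z,x),z]
def rows(A,B,n=None,vt=4.,vr=7.):
    "constant row repeated n times taking pose A to B"
    D=np.linalg.inv(A)@B;L=np.real(logm(D));w=np.degrees([L[2,1],L[0,2],L[1,0]]);d=L[:3,3]*100
    if n is None:n=int(max(np.ceil(max(np.linalg.norm(d)/vt,np.linalg.norm(w)/vr)),1))
    E=expm(L/n);r=np.r_[E[:3,3]*100,np.degrees(R.from_matrix(E[:3,:3]).as_rotvec())]
    print(n,"x",np.round(r,2).tolist());return B
def magpose(post,az,t,back=0.,rg=.177):
    "tool pose gripping bar; t negative=hanging; grasp point 3 mm ahead of TCP"
    e=np.array([np.cos(az),np.sin(az),0]);k=np.array([0,0,1.])
    b=e*np.cos(t)+k*np.sin(t);n=-e*np.sin(t)+k*np.cos(t)
    G=np.r_[post,.3]+.145*e+rg*b
    return M(frame(b,-n),G+n*(.003+back))
E
python3 - <<'E'
from h import *
A=cur();B=magpose((.722,.177),np.radians(147),-.6,.13)
print(B)
C=A.copy();C[:3,3]=[.25,-.2,.36];C=rows(A,C)
D=C.copy();D[:3,3]=B[:3,3];D=rows(C,D);rows(D,B)
E
```

```text
[[-0.6922  0.5446  0.4735  0.4149]
 [ 0.4495  0.8387 -0.3075  0.3764]
 [-0.5646  0.     -0.8253  0.3098]
 [ 0.      0.      0.      1.    ]]
10 x [1.76, -3.07, -1.07, 0.0, 0.0, -0.0]
16 x [2.1, -3.1, 0.31, 0.0, 0.0, -0.0]
19 x [0.0, 0.0, 0.0, -2.02, -0.97, -6.54]
```

Emit:
{"op": "carry_out", "data": {"moves": [1.76,-3.07,-1.07,0,0,-6,1.4,-3.2,-1.07,0,0,-6,1.05,-3.35,-1.07,0,0,-6,0.7,-3.45,-1.07,0,0,-6,0.35,-3.5,-1.07,0,0,-6,0,-3.5,-1.07,0,0,-6,-0.4,-3.5,-1.07,0,0,-6,-0.75,-3.45,-1.07,0,0,-6,-1.1,-3.35,-1.07,0,0,-6,-1.45,-3.2,-1.07,0,0,-6], "claw": 1}}

```text
time: 2.48
tool_pos: [-0.0083, -0.3301, 0.358]
tool_rot: [0.785, 0.619, -0.001, 0.001]
force: [-0.5, -0.4, 0.4]
width: 0.085
finger_force: 0.0
```

Run:
```python
from h import *
A=cur();B=magpose((.722,.177),np.radians(147),-.6,.13);print(A)
D=A.copy();D[:3,3]=B[:3,3];D=rows(A,D);rows(D,B)
```

```text
[[ 0.2333  0.9724 -0.     -0.0083]
 [ 0.9724 -0.2333 -0.0018 -0.3301]
 [-0.0017  0.0004 -1.      0.358 ]
 [ 0.      0.      0.      1.    ]]
21 x [3.74, 1.17, 0.22, -0.0, -0.0, 0.0]
12 x [-0.0, -0.0, -0.0, -1.76, -2.48, -5.69]
```

Run:
```python
from h import *
A=cur();B=magpose((.722,.177),np.radians(147),-.6,.13)
C=A.copy();C[:3,3]=[.36,-.12,.36];rows(A,C)
D=C.copy();D[:3,3]=B[:3,3];D=rows(C,D);rows(D,B)
```

```text
11 x [2.64, 2.81, -0.02, -0.0, -0.0, 0.0]
13 x [3.81, -0.48, 0.38, -0.0, -0.0, 0.0]
12 x [-0.0, -0.0, -0.0, -1.76, -2.48, -5.69]
```

Emit:
{"op": "carry_out", "data": {"moves": [2.64,2.81,0,0,0,0,2.64,2.81,0,0,0,0,2.64,2.81,0,0,0,0,2.64,2.81,0,0,0,0,2.64,2.81,0,0,0,0,2.64,2.81,0,0,0,0,2.64,2.81,0,0,0,0,2.64,2.81,0,0,0,0,2.64,2.81,0,0,0,0,2.64,2.81,0,0,0,0,2.64,2.81,0,0,0,0]}}

```text
time: 3.4
tool_pos: [0.3637, -0.122, 0.3572]
tool_rot: [0.787, 0.617, 0.0, 0.001]
force: [0.4, -1.8, 0.1]
width: 0.0851
finger_force: 0.0
```

Emit:
{"op": "carry_out", "data": {"moves": [3.81,-0.48,0.38,0,0,0,3.81,-0.48,0.38,0,0,0,3.81,-0.48,0.38,0,0,0,3.81,-0.48,0.38,0,0,0,3.81,-0.48,0.38,0,0,0,3.81,-0.48,0.38,0,0,0,3.81,-0.48,0.38,0,0,0,3.81,-0.48,0.38,0,0,0,3.81,-0.48,0.38,0,0,0,3.81,-0.48,0.38,0,0,0,3.81,-0.48,0.38,0,0,0,3.81,-0.48,0.38,0,0,0,3.81,-0.48,0.38,0,0,0]}}

```text
time: 4.48
tool_pos: [0.4197, 0.3742, 0.3073]
tool_rot: [0.787, 0.617, 0.0, 0.0]
force: [0.5, -0.2, 0.7]
width: 0.0851
finger_force: 0.0
```

Emit:
{"op": "carry_out", "data": {"moves": [0,0,0,-1.76,-2.48,-5.69,0,0,0,-1.76,-2.48,-5.69,0,0,0,-1.76,-2.48,-5.69,0,0,0,-1.76,-2.48,-5.69,0,0,0,-1.76,-2.48,-5.69,0,0,0,-1.76,-2.48,-5.69,0,0,0,-1.76,-2.48,-5.69,0,0,0,-1.76,-2.48,-5.69,0,0,0,-1.76,-2.48,-5.69,0,0,0,-1.76,-2.48,-5.69,0,0,0,-1.76,-2.48,-5.69,0,0,0,-1.76,-2.48,-5.69,0,0,0,0,0,0]}}

```text
time: 5.57
tool_pos: [0.4185, 0.372, 0.3066]
tool_rot: [0.272, 0.916, -0.085, 0.282]
force: [-0.5, 0.0, -1.6]
width: 0.0851
finger_force: 0.0
```

Run:
```python
from h import *
o=bot.observe();print(o["joint_pos"],o["time"]);print(cur())
w=grab_frame("wrist");save(w,"w1.png")
# overlay of predicted
for az in(145,147,149):
  for t in(-.5,-.6):
    e=np.array([np.cos(np.radians(az)),np.sin(np.radians(az)),0]);b=e*np.cos(t)+np.r_[0,0,np.sin(t)]
    P=np.array([.722,.177,.3])+.145*e
    print(az,t,proj(w,[P+.142*b,P+.2*b,P+.08*b]).round().tolist())
```

```text
[ 1.008   0.265   1.6388 -0.6232  1.3073  0.2033] 5.5667
[[-0.6925  0.5463  0.4712  0.4185]
 [ 0.4504  0.8376 -0.3092  0.372 ]
 [-0.5636 -0.0019 -0.8261  0.3066]
 [ 0.      0.      0.      1.    ]]
145 -0.5 [[336.0, 283.0], [340.0, 210.0], [332.0, 347.0]]
145 -0.6 [[335.0, 274.0], [338.0, 203.0], [332.0, 341.0]]
147 -0.5 [[323.0, 283.0], [323.0, 210.0], [323.0, 347.0]]
147 -0.6 [[323.0, 274.0], [323.0, 203.0], [323.0, 341.0]]
149 -0.5 [[311.0, 283.0], [307.0, 210.0], [314.0, 348.0]]
149 -0.6 [[312.0, 274.0], [309.0, 203.0], [315.0, 341.0]]
```

View pics/w1.png

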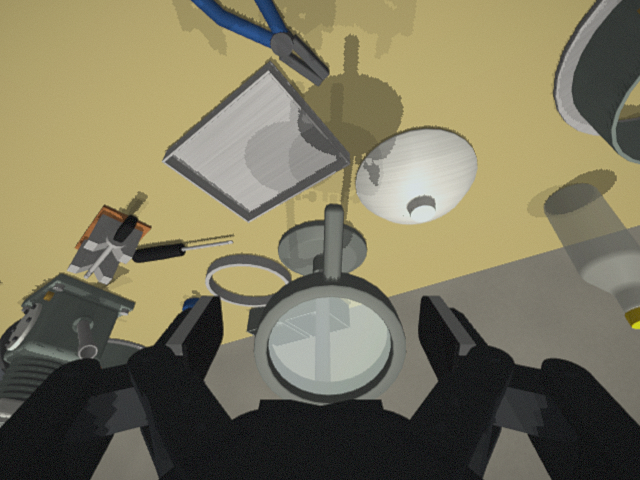

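The wrist view shows the bar from its tip at (333,205) to the ring at (333,275), with the glass centred at about (330,346) and 125 px wide. The bar sits slightly right of the gripper's midline at column 320.

```bash
cat > fit.py <<'E'
from h import *
from scipy.optimize import least_squares
w=grab_frame("wrist");f=grab_frame("top");s=grab_frame("scene")
t_=lambda u,v:np.array((u/1.73+120,v/1.73+130)); q_=lambda u,v:np.array((u/1.85+80,v/1.85+130))
def res(p):
    e=np.array([np.cos(p[2]),np.sin(p[2]),0]);b=e*np.cos(p[3])+np.r_[0,0,np.sin(p[3])];y=np.cross([0,0,1],e);n=np.cross(b,y)
    P=np.r_[p[:2],.3]+.145*e;L=P+.08*b
    W=proj(w,[P+.2*b,L,L+.051*y,L-.051*y]);T=proj(f,[P+.2*b,L,np.r_[p[:2],.026]])
    r=[(W[0]-[333.5,206])/2,(W[1]-[329.5,347])/3,[(abs(W[2,0]-W[3,0])-125)/2.5],(T[0]-t_(80,274))/1.5,(T[1]-t_(110,206))/2,(T[2]-t_(228,117))/2,
       (proj(s,np.r_[p[:2],.026])[0]-q_(603,312))/2]
    return np.concatenate(r)
S=least_squares(res,[.722,.177,2.55,-.58]);print(S.x,np.degrees(S.x[2]),S.fun.round(1))
A=cur();rot=magpose(S.x[:2],S.x[2],S.x[3],.1)
B=rows(A,rot,4);C=rows(B,magpose(S.x[:2],S.x[2],S.x[3],0),8);print(C)
E
python3 fit.py
```

```text
[ 0.7227  0.173   2.5314 -0.5682] 145.04042969580826 [-0.3  0.4 -0.4 -1.  -2.2 -1.2  0.2  0.  -0.3 -0.2 -1.  -0.6 -1.9]
4 x [-0.04, 0.24, 0.51, 0.24, 0.42, 0.3]
8 x [0.0, 0.0, 1.25, -0.0, 0.0, -0.0]
[[-0.6908  0.573   0.441   0.4802]
 [ 0.483   0.8196 -0.3083  0.3425]
 [-0.5381  0.     -0.8429  0.2073]
 [ 0.      0.      0.      1.    ]]
```

Emit:
{"op": "carry_out", "data": {"moves": [-0.04,0.24,0.51,0.24,0.42,0.3,-0.04,0.24,0.51,0.24,0.42,0.3,-0.04,0.24,0.51,0.24,0.42,0.3,-0.04,0.24,0.51,0.24,0.42,0.3,0,0,1.25,0,0,0,0,0,1.25,0,0,0,0,0,1.25,0,0,0,0,0,1.25,0,0,0,0,0,1.25,0,0,0,0,0,1.25,0,0,0,0,0,1.25,0,0,0,0,0,1.25,0,0,0,0,0,0,0,0,0]}}

```text
time: 6.85
tool_pos: [0.4803, 0.3405, 0.2045]
tool_rot: [0.288, 0.916, -0.087, 0.266]
force: [-0.7, -0.4, -0.2]
width: 0.0853
finger_force: 0.0
```

Run:
```python
from h import *
A=cur();print(A,bot.observe()["force"])
w=grab_frame("wrist");save(w,"w2.png")
r=regions_of(w,"lens_grip");print([(q["score"],q["extent"]) for q in r[:2]])
```

```text
[[-0.6926  0.573   0.4381  0.4803]
 [ 0.4803  0.8195 -0.3126  0.3405]
 [-0.5382 -0.0061 -0.8428  0.2045]
 [ 0.      0.      0.      1.    ]] [-0.7392 -0.3956 -0.223 ]
[(0.95, [323.6, 343.9, 186.7, 154.3]), (0.72, [60.9, 287.9, 55.4, 73.8])]
```

View pics/w2.png

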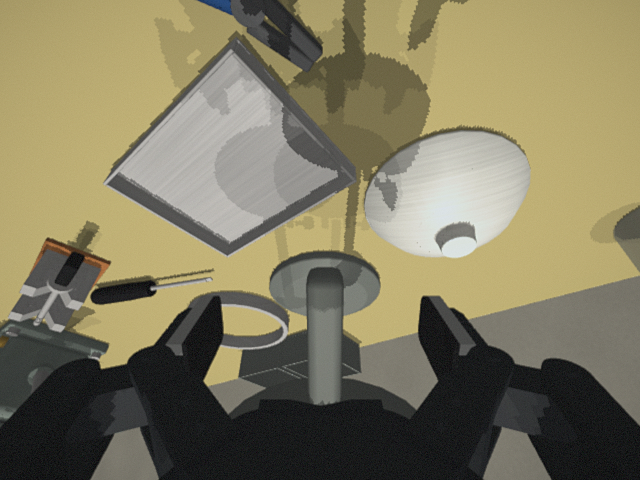

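The bar lies centred between the open fingers at column 323, with its tip at row 268. I'll close on it.

Emit:
{"op": "carry_out", "data": {"moves": [0,0,0,0,0,0,0,0,0,0,0,0,0,0,0,0,0,0,0,0,0,0,0,0,0,0,0,0,0,0,0,0,0,0,0,0,0,0,0,0,0,0,0,0,0,0,0,0], "claw": -1, "force": 50}}

```text
time: 7.62
tool_pos: [0.48, 0.3424, 0.2074]
tool_rot: [0.287, 0.916, -0.084, 0.268]
force: [-1.1, 0.6, -0.2]
width: 0.0132
finger_force: 52.3
```

Run:
```python
from h import *
o=bot.observe();A=cur();print(A,o["force"],o["width"],o["finger_force"],o["time"])
post=np.array([.7227,.173])
f=grab_frame("top");s=grab_frame("scene")
print("tray pump",[ (n,cv2.minAreaRect(quad(regions_of(f,n)[0]["pixels"]))) for n in("drip_tray",)])
G=A[:3,3]+.003*A[:3,2];d=G[:2]-post;az=np.arctan2(d[1],d[0]);t=np.arcsin((G[2]-.3)/.177)
print(np.degrees(az),np.degrees(t),np.degrees(np.arctan2(-A[2,0],np.hypot(*A[:2,0]))),"r",np.hypot(*d),.145+.177*np.cos(t))
tr=np.array([.4945,.2165]);dt=tr-post;az2=np.arctan2(dt[1],dt[0]);print("tray",np.degrees(az2),np.hypot(*dt))
Q=M(np.eye(3),np.r_[post,0]);Z=M(R.from_rotvec([0,0,az2-az]).as_matrix(),np.zeros(3))
B=Q@Z@np.linalg.inv(Q)@A;rows(A,B,12)
# tilt up about tilt axis
e=np.array([np.cos(az2),np.sin(az2),0]);ax=np.r_[post,.3]+.145*e
for k in(1,):
  Q=M(np.eye(3),ax);Z=M(R.from_rotvec(np.cross([0,0,1],e)*(t)).as_matrix(),np.zeros(3))
  C=Q@Z@np.linalg.inv(Q)@B;rows(B,C,12);print(C)
```

```text
[[-0.6921  0.5706  0.4421  0.48  ]
 [ 0.4801  0.8212 -0.3083  0.3424]
 [-0.539  -0.0011 -0.8423  0.2074]
 [ 0.      0.      0.      1.    ]] [-1.1355  0.6441 -0.2223] 0.013239880807954746 52.26890981197357 7.6167
tray pump [('drip_tray', ((233.8271942138672, 281.6568603515625), (57.59121322631836, 74.45476531982422), 84.64418029785156))]
145.08464820947881 -32.52406360782883 32.61586111807742 r 0.29440888124203507 0.29424033091971113
tray 169.20762612957938 0.23230903985854706
12 x [-0.01, -1.04, 0.01, -1.08, -0.0, -1.69]
12 x [-0.04, 0.0, -0.84, -0.01, 2.71, 0.0]
[[-0.9828  0.1848  0.0016  0.4063]
 [ 0.1848  0.9828 -0.0001  0.2333]
 [-0.0016  0.0002 -1.      0.3031]
 [ 0.      0.      0.      1.    ]]
```

Emit:
{"op": "carry_out", "data": {"moves": [0,-1.03,0.01,-1.07,0,-1.67,0,-1.03,0.01,-1.07,0,-1.67,0,-1.03,0.01,-1.07,0,-1.67,0,-1.03,0.01,-1.07,0,-1.67,0,-1.03,0.01,-1.07,0,-1.67,0,-1.03,0.01,-1.07,0,-1.67,0,-1.03,0.01,-1.07,0,-1.67,0,-1.03,0.01,-1.07,0,-1.67,0,-1.03,0.01,-1.07,0,-1.67,0,-1.03,0.01,-1.07,0,-1.67,0,-1.03,0.01,-1.07,0,-1.67,0,-1.03,0.01,-1.07,0,-1.67,0,0,0,0,0,0]}}

```text
time: 8.85
tool_pos: [0.4327, 0.2287, 0.2084]
tool_rot: [0.091, 0.955, -0.027, 0.282]
force: [9.1, -1.7, 1.4]
width: 0.0133
finger_force: 51.8
```

Emit:
{"op": "carry_out", "data": {"moves": [-0.04,0,-0.84,0,2.71,0,-0.04,0,-0.84,0,2.71,0,-0.04,0,-0.84,0,2.71,0,-0.04,0,-0.84,0,2.71,0,-0.04,0,-0.84,0,2.71,0,-0.04,0,-0.84,0,2.71,0,-0.04,0,-0.84,0,2.71,0,-0.04,0,-0.84,0,2.71,0,-0.04,0,-0.84,0,2.71,0,-0.04,0,-0.84,0,2.71,0,-0.04,0,-0.84,0,2.71,0,-0.04,0,-0.84,0,2.71,0,0,0,0,0,0,0]}}

```text
time: 9.93
tool_pos: [0.4074, 0.2349, 0.303]
tool_rot: [0.096, 0.995, -0.0, 0.001]
force: [3.8, 1.1, -0.5]
width: 0.0134
finger_force: 52.2
```

Run:
```python
from h import *
o=bot.observe();A=cur();print(A,o["force"],o["torque"],o["width"],o["finger_force"],o["time"])
f=grab_frame("top");s=grab_frame("scene");save(f,"t3.png");save(s,"s3.png")
a=f["color"][130:400,120:520,::-1];b=s["color"][150:350,230:480,::-1]
a=cv2.resize(a,None,fx=1.0,fy=1.0);cv2.imwrite("pics/t3c.png",np.vstack([cv2.resize(a[:200],(800,400)[:2]) if 0 else cv2.resize(a[50:200,40:340],(600,300)),cv2.resize(b[:125],(600,300))]))
for n in("lens_centre","drip_tray"):
  for c in(f,s):
    r=regions_of(c,n);
    if r: print(n,r[0]["score"],r[0]["extent"],atz(c,r[0]["extent"][:2],.3 if n[0]=="l" else .015))
```

```text
[[-0.9814  0.1921  0.0014  0.4074]
 [ 0.1921  0.9814 -0.0003  0.2349]
 [-0.0015  0.     -1.      0.303 ]
 [ 0.      0.      0.      1.    ]] [ 3.8099  1.1122 -0.5088] [ 0.1725 -0.3515  0.4937] 0.013412313035213811 52.17568874359131 9.9333
lens_centre 0.73 [502.6, 340.5, 82.6, 99.4] [ 0.3379 -0.3816  0.3   ]
lens_centre 0.62 [366.4, 171.9, 45.4, 30.9] [0.5077 0.2166 0.3   ]
drip_tray 0.67 [242.2, 280.3, 61.2, 59.8] [0.4984 0.1981 0.015 ]
drip_tray 0.6 [363.9, 255.7, 78.5, 56.8] [0.5161 0.2129 0.015 ]
```

View pics/t3c.png

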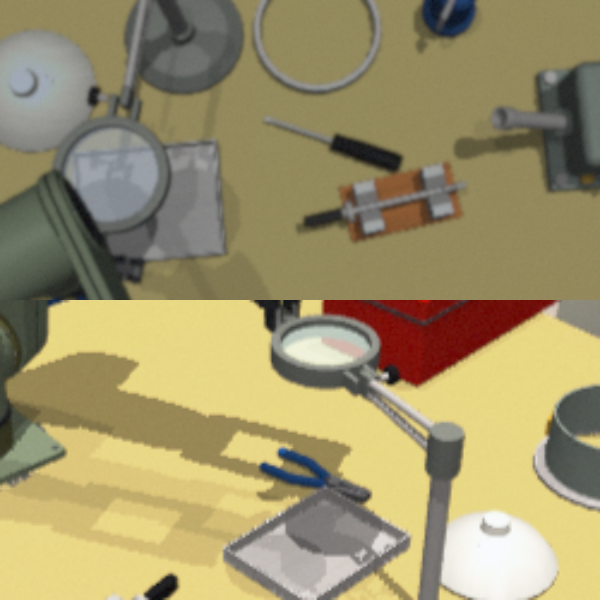

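Swing and tilt look right: the lens sits level above the tray, and from the TCP its centre comes out at about (0.503, 0.216) with the tray's middle at about (0.494, 0.22). Next I release and retreat to view the dipstick.

Emit:
{"op": "carry_out", "data": {"moves": [0,0,0,0,0,0,0,0,0,0,0,0,0,0,0,0,0,0,0,0,0,0,0,0,0,0,0,0,0,0,0,0,0,0,0,0,0,0,0,0,0,0,0,0,-2,0,0,0,0,0,-3,0,0,0,0,0,-3,0,0,0,0,0,0,0,0,0], "claw": 1}}

```text
time: 11.15
tool_pos: [0.4074, 0.2359, 0.3883]
tool_rot: [0.096, 0.995, 0.003, 0.005]
force: [0.6, -0.4, 0.2]
width: 0.0854
finger_force: 0.0
```

Run:
```python
from h import *
o=bot.observe();A=cur();print(A[:3,3],o["joint_pos"],o["width"])
u=np.array([-.042,.203,0]);u/=np.linalg.norm(u)
B=A.copy();B[:3,3]=[.46,.02,.30];B=rows(A,B)
C=M(frame(u,[0,0,-1]),[.465,-.01,.19]);rows(B,C)
```

```text
[0.4074 0.2359 0.3883] [ 0.5013  0.0879  1.5311 -0.0015  1.5112 -0.8769] 0.08538641997454895
6 x [-1.53, -3.37, 1.47, -0.0, 0.0, 0.0]
10 x [-0.24, -0.21, 1.1, 0.06, 0.03, 6.73]
```

Emit:
{"op": "carry_out", "data": {"moves": [-1.53,-3.37,0,0,0,0,-1.53,-3.37,0,0,0,0,-1.53,-3.37,0,0,0,0,-1.53,-3.37,2.9,0,0,0,-1.53,-3.37,2.9,0,0,0,-1.53,-3.37,3,0,0,0,-0.24,-0.21,1.1,0,0,6.73,-0.24,-0.21,1.1,0,0,6.73,-0.24,-0.21,1.1,0,0,6.73,-0.24,-0.21,1.1,0,0,6.73,-0.24,-0.21,1.1,0,0,6.73,-0.24,-0.21,1.1,0,0,6.73,-0.24,-0.21,1.1,0,0,6.73,-0.24,-0.21,1.1,0,0,6.73,-0.24,-0.21,1.1,0,0,6.73,-0.24,-0.21,1.1,0,0,6.73,0,0,0,0,0,0]}}

```text
time: 12.57
tool_pos: [0.4564, 0.0012, 0.1931]
tool_rot: [0.632, 0.775, -0.002, -0.001]
force: [-0.6, 0.2, -0.2]
width: 0.0856
finger_force: 0.0
```

Run:
```python
from h import *
o=bot.observe();A=cur();print(A,o["joint_pos"],o["time"])
f=grab_frame("top");w=grab_frame("wrist");s=grab_frame("scene");save(w,"w4.png")
for n in("lens_centre","drip_tray"):
  for c in(f,s):
    r=regions_of(c,n)
    if r:
      k=quad(r[0]["pixels"]);print(n,r[0]["score"],r[0]["extent"],atz(c,r[0]["extent"][:2],.3 if n[0]=="l" else .015), cv2.minAreaRect(k))
for n in("dipstick","dip_grip","filler_tube"):
  r=regions_of(w,n);print(n,[(round(q["score"],2),q["extent"]) for q in r[:2]])
r=regions_of(w,"dipstick")[0]["pixels"];np.save("dm.npy",r)
P=lambda c:proj(w,c).round(1).tolist()
print(P([[.4768,-.0392,.046],[.5069,-.1893,.046],[.4644,.0127,.046]]))
```

```text
[[-0.2     0.9798 -0.004   0.4564]
 [ 0.9798  0.2    -0.0013  0.0012]
 [-0.0004 -0.0042 -1.      0.1931]
 [ 0.      0.      0.      1.    ]] [-0.0217  0.1875  1.9128 -0.0016  1.0453 -0.2223] 12.5667
lens_centre 0.88 [216.1, 277.9, 59.2, 98.5] [0.4781 0.2143 0.3   ] ((217.26426696777344, 273.20245361328125), (88.26441955566406, 60.427894592285156), 71.14684295654297)
lens_centre 0.93 [364.6, 172.0, 47.8, 38.0] [0.5049 0.2125 0.3   ] ((363.49755859375, 171.17803955078125), (50.077457427978516, 31.28968048095703), 12.094757080078125)
drip_tray 0.64 [370.2, 279.4, 41.6, 35.2] [ 0.4951 -0.1367  0.015 ] ((368.13409423828125, 278.79266357421875), (30.10234832763672, 40.299434661865234), 77.90524291992188)
drip_tray 0.74 [363.2, 256.1, 75.5, 56.3] [0.5162 0.21   0.015 ] ((361.65380859375, 253.23072814941406), (43.82131576538086, 69.61487579345703), 56.3099365234375)
dipstick [(0.82, [333.7, 303.4, 33.6, 189.0]), (0.59, [524.0, 444.4, 26.8, 32.5])]
dip_grip [(0.62, [335.4, 304.7, 32.4, 196.0])]
filler_tube [(0.58, [605.2, 87.3, 69.5, 173.4])]
[[333.5, 276.9], [330.8, 417.6], [332.3, 217.3]]
```

View pics/w4.png

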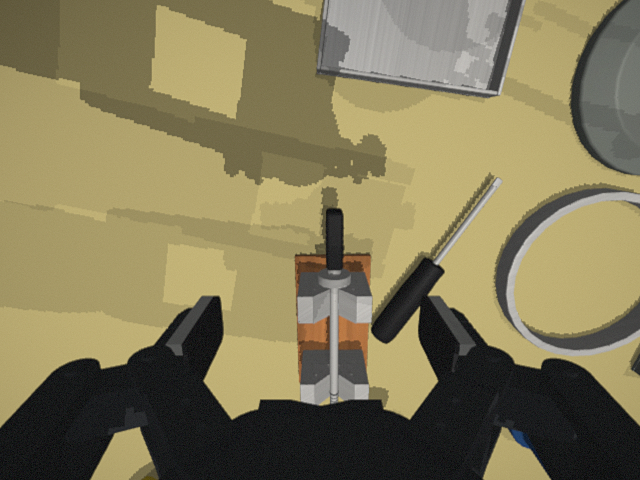

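The wrist view shows the dipstick vertical in the image at column about 334. The grip spans rows 208–268, the collar is at about row 281 and the rod runs to row 400. The screwdriver handle reaches (372,335), close to where the right finger goes, so clearance needs checking.

Run:
```python
from h import *
A=cur();w=grab_frame("wrist");s=grab_frame("scene");f=grab_frame("top")
m=np.load("dm.npy");ys=np.where(m.any(1))[0];print(ys.min(),ys.max())
for y in(215,230,245,260,268,272,276,280,284,288,294,310,330,350,370,390):
    xs=np.where(m[y])[0]
    if len(xs):print(y,xs.min(),xs.max(),(xs.min()+xs.max())/2,end=" | ")
c=atz(w,(334,281),.046);e=atz(w,(334,208),.050);g=atz(w,(334,268),.050);r=atz(w,(333.5,395),.046)
print("\ncollar",c,"end",e,"gripstart",g,"rod",r)
d=e-r;print("az",np.degrees(np.arctan2(d[1],d[0])))
q=lambda u,v:(u/1.85+80,v/1.85+130)
k=[atz(s,q(*p),.021) for p in((450,232),(532,185),(592,224),(517,277))];print("tray scene",np.mean(k,0))
print("screwdriver near",atz(w,(372,335),.015),atz(w,(436,258),.015))
```

```text
208 401
215 326 343 334.5 | 230 326 343 334.5 | 245 326 343 334.5 | 260 326 343 334.5 | 268 324 343 333.5 | 272 318 349 333.5 | 276 318 350 334.0 | 280 318 350 334.0 | 284 320 348 334.0 | 288 329 339 334.0 | 294 330 338 334.0 | 310 330 338 334.0 | 330 330 338 334.0 | 350 330 338 334.0 | 370 330 337 333.5 | 390 330 337 333.5 | 
collar [ 0.4796 -0.0433  0.046 ] end [0.4654 0.0213 0.05  ] gripstart [ 0.4765 -0.0297  0.05  ] rod [ 0.5052 -0.1628  0.046 ]
az 102.20103645734653
tray scene [0.5108 0.2129 0.021 ]
screwdriver near [ 0.5352 -0.1083  0.015 ] [ 0.5745 -0.0138  0.015 ]
```

Run:
```python
from h import *
A=cur();w=grab_frame("wrist")
print("tray near edge",atz(w,(318,74),.02),atz(w,(500,97),.02))
a=np.radians(102.);u=[np.cos(a),np.sin(a),0]
B=M(frame(u,[0,0,-1]),[.4718,-.008,.09]);rows(A,B)
```

```text
tray near edge [0.4319 0.1198 0.02  ] [0.5812 0.133  0.02  ]
3 x [-0.4, 0.38, 3.51, 0.01, 0.03, -0.1]
```

Emit:
{"op": "carry_out", "data": {"moves": [-0.4,0.38,3.5,0,0,-0.1,-0.4,0.38,3.5,0,0,-0.1,-0.4,0.38,3.5,0,0,-0.1,0,0,1.3,0,0,0,0,0,1.3,0,0,0,0,0,1.3,0,0,0,0,0,0,0,0,0,0,0,0,0,0,0]}}

```text
time: 13.98
tool_pos: [0.4716, -0.0081, 0.0509]
tool_rot: [0.629, 0.777, -0.001, 0.0]
force: [0.5, 0.7, -0.4]
width: 0.0853
finger_force: 0.0
```

Run:
```python
from h import *
A=cur();print(A);w=grab_frame("wrist")
m=regions_of(w,"dipstick")[0]["pixels"];ys=np.where(m.any(1))[0];print(ys.min(),ys.max())
for y in range(ys.min()+3,ys.max(),8):
    xs=np.where(m[y])[0]
    if len(xs):print(y,xs.min(),xs.max(),end=" | ")
u=A[:3,0];G=A[:3,3]+.003*A[:3,2]
print(proj(w,[G,G-.035*u+[0,0,0],G+.025*u]))
```

```text
[[-0.2076  0.9782 -0.0006  0.4716]
 [ 0.9782  0.2076 -0.0012 -0.0081]
 [-0.001  -0.0008 -1.      0.0509]
 [ 0.      0.      0.      1.    ]]
251 405
254 303 333 | 262 300 335 | 270 299 335 | 278 299 335 | 286 300 335 | 294 299 336 | 302 300 336 | 310 300 336 | 318 300 336 | 326 301 336 | 334 300 336 | 342 300 335 | 350 301 336 | 358 302 335 | 366 292 346 | 374 287 350 | 382 288 350 | 390 288 350 | 398 289 348 | [[321.1142 321.796 ]
 [321.1794 390.676 ]
 [321.0616 266.136 ]]
```

Emit:
{"op": "carry_out", "data": {"moves": [0,0,0.1,0,0,0,0,0,0,0,0,0,0,0,0,0,0,0,0,0,0,0,0,0,0,0,0,0,0,0,0,0,0,0,0,0,0,0,0,0,0,0,0,0,0,0,0,0,0,0,0,0,0,0], "claw": -1, "force": 80}}

```text
time: 14.83
tool_pos: [0.4713, -0.0081, 0.0502]
tool_rot: [0.63, 0.777, -0.001, 0.0]
force: [-1.3, 0.4, 3.5]
width: 0.0128
finger_force: 77.9
```

Emit:
{"op": "carry_out", "data": {"moves": [0,0,-0.5,0,0,0,0,0,-1,0,0,0,0,0,-2,0,0,0,0,0,-3,0,0,0,0,0,-3,0,0,0,0,0,-3,0,0,0,0,0,-3,0,0,0,0,0,-3,0,0,0,0,0,-1.5,0,0,0,0,0,0,0,0,0,0,0,0,0,0,0]}}

```text
time: 15.75
tool_pos: [0.4718, -0.0078, 0.2505]
tool_rot: [0.629, 0.777, 0.0, 0.001]
force: [-0.5, -0.1, -2.7]
width: 0.0124
finger_force: 78.1
```

Run:
```python
from h import *
o=bot.observe();A=cur();print(A,o["width"],o["finger_force"],o["joint_pos"]);
w=grab_frame("wrist");s=grab_frame("scene");f=grab_frame("top")
for n,c in(("w",w),("s",s),("f",f)):
    for t in("dipstick","filler_tube"):
        r=regions_of(c,t);print(n,t,[(round(q["score"],2),q["extent"]) for q in r[:2]])
im=[cv2.resize(s["color"][240:420,120:320],(533,480),interpolation=cv2.INTER_CUBIC),cv2.resize(f["color"][200:300,310:450],None,fx=1.9,fy=4.8*.4,interpolation=cv2.INTER_CUBIC)]
b=np.zeros((480,267,3),np.uint8);k=im[1][:480,:267];b[:k.shape[0],:k.shape[1]]=k
cv2.imwrite("pics/s5.png",np.hstack([im[0],b])[:,:,::-1])
```

```text
[[-0.2076  0.9782  0.0025  0.4718]
 [ 0.9782  0.2076 -0.0011 -0.0078]
 [-0.0016  0.0022 -1.      0.2505]
 [ 0.      0.      0.      1.    ]] 0.012441578509883696 78.09253692626953 [-0.0402  0.1578  1.7926 -0.0011  1.1885 -0.2489]
w dipstick [(0.6, [320.2, 326.9, 45.2, 153.7])]
w filler_tube [(0.34, [319.2, 259.9, 67.9, 63.2])]
s dipstick [(0.6, [364.9, 169.9, 45.8, 35.1]), (0.55, [266.7, 232.3, 53.0, 38.2])]
s filler_tube []
f dipstick [(0.67, [381.8, 267.8, 39.7, 12.2]), (0.54, [217.5, 277.0, 60.0, 98.4])]
f filler_tube [(0.75, [426.4, 239.8, 40.9, 13.5]), (0.38, [485.8, 229.4, 152.9, 93.1])]
```

View pics/s5.png

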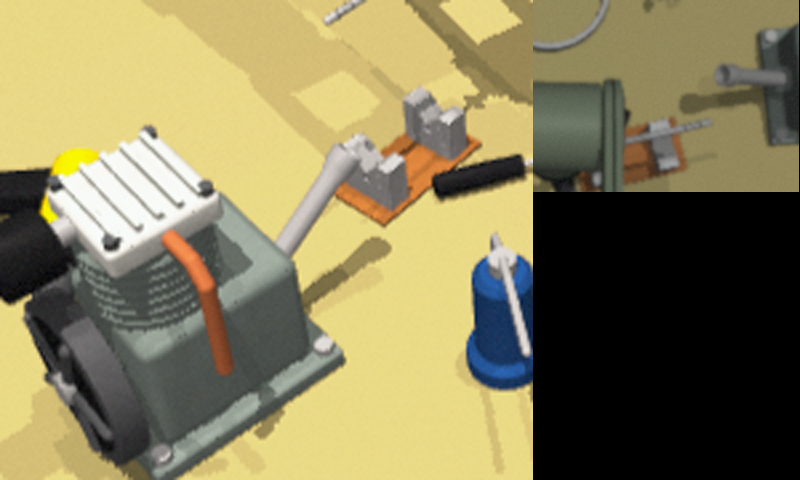

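The dipstick is lifted clear. In the side view the tube mouth is at about (343,155) in crop pixels. I'll take one close wrist view of the mouth before aligning.

Run:
```python
from h import *
s=grab_frame("scene");f=grab_frame("top")
m=tri([(s,(248.6,298.1)),(f,(410.3,238.6))]);print("mouth",m,atz(s,(248.6,298.1),.155),atz(f,(410.3,238.6),.155))
A=cur();a=np.radians(12);u=[np.cos(a),np.sin(a),0]
B=M(frame(u,[0,0,-1]),[.485,-.243,.27]);rows(A,B,14)
```

```text
mouth [ 0.5788 -0.224   0.1518] [ 0.5815 -0.2261  0.155 ] [ 0.5786 -0.223   0.155 ]
14 x [-1.57, 1.02, -0.14, 0.0, 0.0, 6.43]
```

Emit:
{"op": "carry_out", "data": {"moves": [-1.57,1.02,-0.14,0,0,6.43,-1.57,1.02,-0.14,0,0,6.43,-1.57,1.02,-0.14,0,0,6.43,-1.57,1.02,-0.14,0,0,6.43,-1.57,1.02,-0.14,0,0,6.43,-1.57,1.02,-0.14,0,0,6.43,-1.57,1.02,-0.14,0,0,6.43,-1.57,1.02,-0.14,0,0,6.43,-1.57,1.02,-0.14,0,0,6.43,-1.57,1.02,-0.14,0,0,6.43,-1.57,1.02,-0.14,0,0,6.43,-1.57,1.02,-0.14,0,0,6.43,-1.57,1.02,-0.14,0,0,6.43,-1.57,1.02,-0.14,0,0,6.43,0,0,0,0,0,0]}}

```text
time: 17.55
tool_pos: [0.4833, -0.2458, 0.2703]
tool_rot: [0.995, 0.101, -0.0, 0.001]
force: [-0.5, -0.5, -1.6]
width: 0.013
finger_force: 78.1
```

Run:
```python
from h import *
o=bot.observe();print(cur(),o["joint_pos"],o["width"],o["finger_force"],o["time"])
w=grab_frame("wrist");s=grab_frame("scene");f=grab_frame("top");save(w,"w6.png");save(s,"s6.png");save(f,"f6.png")
np.savez("v6.npz",pose=w["pose"],K=w["intrinsics"])
for n,c in(("w",w),("s",s),("f",f)):
    for t in("filler_tube","dipstick"):
        r=regions_of(c,t);print(n,t,[(round(q["score"],2),q["extent"],cv2.minAreaRect(quad(q["pixels"]))) for q in r[:1]])
y=np.array([0,np.cos(.698),np.sin(.698)]);m=np.array([.5795,-.2245,.155]);print(proj(w,[m,m-.065*y,m-.13*y]))
```

```text
[[ 0.9794  0.202   0.0001  0.4833]
 [ 0.202  -0.9794 -0.0028 -0.2458]
 [-0.0005  0.0027 -1.      0.2703]
 [ 0.      0.      0.      1.    ]] [-0.4904  0.2568  1.6109 -0.0025  1.2726  0.8778] 0.012980712136093527 78.13910007476807 17.55
w filler_tube [(0.66, [360.8, 106.9, 131.2, 72.0], ((362.2126770019531, 109.53661346435547), (135.053466796875, 46.53554916381836), 14.534454345703125))]
w dipstick [(0.79, [320.3, 327.9, 48.2, 156.1], ((320.5, 327.0), (154.0, 47.0), 90.0))]
s filler_tube [(0.65, [239.1, 316.1, 31.7, 33.0], ((238.6912078857422, 315.5147399902344), (10.975910186767578, 45.4471321105957), 30.963756561279297))]
s dipstick [(0.49, [193.9, 239.4, 59.9, 36.0], ((219.5, 248.5), (11.0, 9.0), 90.0))]
f filler_tube [(0.65, [420.4, 240.9, 26.6, 13.9], ((418.0, 240.0), (10.0, 24.0), 90.0))]
f dipstick [(0.54, [436.4, 300.0, 13.9, 34.3], ((438.7864990234375, 300.97589111328125), (37.318084716796875, 9.089424133300781), 67.83365631103516))]
[[318.4171  95.4353]
 [381.2722 115.1256]
 [426.4293 129.2718]]
```

View pics/w6.png

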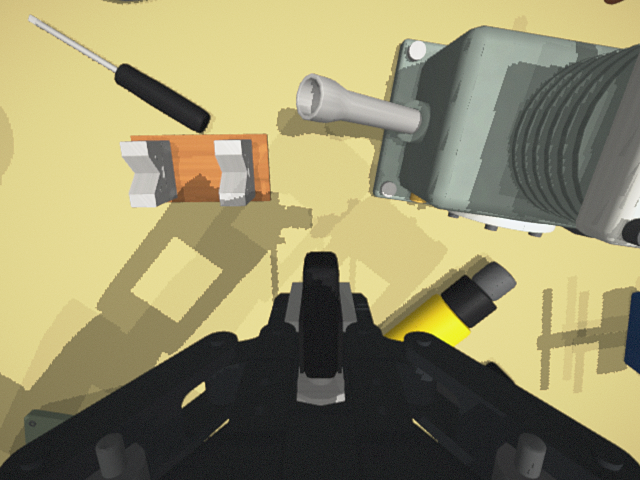

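The mouth rim in the wrist view is centred at about (311,97), and the tube runs to about (415,117) at the crankcase. Its slope differs from my yaw-0 prediction, so I'll fit the mouth position and yaw.

```bash
cat > fit2.py <<'E'
from h import *
from scipy.optimize import least_squares
w=grab_frame("wrist");s=grab_frame("scene");f=grab_frame("top")
mk={}
for n,c in(("w",w),("s",s),("f",f)):
    m=regions_of(c,"filler_tube")[0]["pixels"]; mk[n]=m
for x in range(300,425,12):
    ys=np.where(mk["w"][:,x])[0]
    if len(ys):print(x,ys.min(),ys.max(),end=" | ")
print()
mid=[(x,(np.where(mk["w"][:,x])[0].min()+np.where(mk["w"][:,x])[0].max())/2) for x in range(348,408,10) if mk["w"][:,x].any()]
print(mid)
def res(p,full=False):
    c,sn=np.cos(.6981),np.sin(.6981);u=np.array([-np.sin(p[3])*c,np.cos(p[3])*c,sn]);m=p[:3]
    W=proj(w,m)[0];a=proj(w,m-.02*u)[0];b=proj(w,m-.12*u)[0]
    r=[*((W-[311.5,97])/2)]
    for x,y in mid: r.append((a[1]+(b[1]-a[1])*(x-a[0])/(b[0]-a[0])-y)/1.5/len(mid)**.5*2)
    a=proj(w,m)[0]
    r+=list((proj(s,m)[0]-[248.6,298.1])/1.5)+list((proj(f,m)[0]-[410.3,238.6])/1.5)+[(m[2]-.155)/.001]
    return np.array(r)
S=least_squares(res,[.579,-.224,.155,0]);print(S.x,np.degrees(S.x[3]),S.fun.round(1))
c=np.cos(.6981);sn=np.sin(.6981);u=np.array([-np.sin(S.x[3])*c,np.cos(S.x[3])*c,sn])
print(proj(w,S.x[:3]-.13*u),proj(s,S.x[:3]-.13*u),proj(f,S.x[:3]-.13*u))
E
python3 fit2.py
```

```text
312 79 123 | 324 79 126 | 336 82 125 | 348 91 124 | 360 97 126 | 372 100 129 | 384 103 131 | 396 107 133 | 408 108 144 | 420 104 146 | 
[(348, np.float64(107.5)), (358, np.float64(111.0)), (368, np.float64(114.0)), (378, np.float64(115.5)), (388, np.float64(118.0)), (398, np.float64(120.5))]
[ 0.5789 -0.2181  0.1549  0.0363] 2.080068524814344 [ 1.   0.6  0.  -0.4 -0.6  0.1  0.2  0.3  1.5 -1.3 -1.4 -0.1 -0.1]
[[423.841  128.0345]] [[219.8339 341.0686]] [[442.4732 241.7636]]
```

```bash
cat > ins.py <<'E'
from h import *
m=np.array([.578,-.2195,.155]);yaw=np.radians(2.);el=np.radians(40.)
u=np.array([-np.sin(yaw)*np.cos(el),np.cos(yaw)*np.cos(el),np.sin(el)])
GX=.0365;AZ=.0042
def pose(out,m=m,u=u,tiltcorr=0):  # out: distance of collar underside beyond mouth
    v=np.array([-np.sin(yaw),np.cos(yaw),0]);z=-np.cross(np.cross(v,[0,0,1]),u); z=np.cross(u,np.cross(v,[0,0,1])); 
    if z[2]>0:z=-z
    Rm=frame(u,z);return M(Rm,m+u*(out+GX)-Rm[:,2]*AZ)
E
python3 - <<'E'
from ins import *
A=cur();w=grab_frame("wrist")
T=lambda x,y,z:(A@[x,y,z+AZ,1])[:3]
for gx in(.035,.037,.039):
    print(gx,"end low/axis/top",proj(w,[T(.064-gx,0,.011),T(.064-gx,0,-.011),T(.014-gx,0,-.011),T(.008-gx,0,-.0145),T(-gx,0,-.0145),T(-gx,0,0)])[:,1].round(1))
P=pose(.18);print(P)
y=np.array([-np.sin(yaw),np.cos(yaw),0]);B=M(frame(y,[0,0,-1]),[.56,-.06,.34])
rows(A,B,14);rows(B,P,7);rows(P,pose(.10),6)
E
```

```text
0.035 end low/axis/top [245.4 264.5 378.7 397.1 413.  387.5]
0.037 end low/axis/top [249.8 269.6 382.8 401.1 416.9 391.2]
0.039 end low/axis/top [254.2 274.7 386.8 405.1 420.8 394.8]
[[-0.0267  0.9994 -0.0224  0.5723]
 [ 0.7656  0.0349  0.6424 -0.0565]
 [ 0.6428  0.     -0.766   0.2974]
 [ 0.      0.      0.      1.    ]]
14 x [1.46, -0.49, -0.5, 0.01, 0.0, -5.72]
7 x [-0.14, 0.18, 0.61, 0.0, 5.71, 0.0]
6 x [-1.33, -0.0, -0.0, 0.0, -0.0, 0.0]
```

Emit:
{"op": "carry_out", "data": {"moves": [1.46,-0.49,-0.5,0,0,-5.72,1.46,-0.49,-0.5,0,0,-5.72,1.46,-0.49,-0.5,0,0,-5.72,1.46,-0.49,-0.5,0,0,-5.72,1.46,-0.49,-0.5,0,0,-5.72,1.46,-0.49,-0.5,0,0,-5.72,1.46,-0.49,-0.5,0,0,-5.72,1.46,-0.49,-0.5,0,0,-5.72,1.46,-0.49,-0.5,0,0,-5.72,1.46,-0.49,-0.5,0,0,-5.72,1.46,-0.49,-0.5,0,0,-5.72,1.46,-0.49,-0.5,0,0,-5.72,1.46,-0.49,-0.5,0,0,-5.72,1.46,-0.49,-0.5,0,0,-5.72]}}

```text
time: 19.52
tool_pos: [0.5601, -0.059, 0.34]
tool_rot: [0.693, 0.721, -0.0, 0.001]
force: [-0.3, 0.4, -1.2]
width: 0.0127
finger_force: 78.1
```

Emit:
{"op": "carry_out", "data": {"moves": [-0.14,0.18,0.61,0,5.71,0,-0.14,0.18,0.61,0,5.71,0,-0.14,0.18,0.61,0,5.71,0,-0.14,0.18,0.61,0,5.71,0,-0.14,0.18,0.61,0,5.71,0,-0.14,0.18,0.61,0,5.71,0,-0.14,0.18,0.61,0,5.71,0,0,0,0,0,0,0]}}

```text
time: 20.18
tool_pos: [0.572, -0.0584, 0.293]
tool_rot: [0.654, 0.674, 0.236, -0.248]
force: [-1.4, -0.3, -2.4]
width: 0.0126
finger_force: 78.1
```

Run:
```python
from ins import *
o=bot.observe();A=cur();print(A,o["joint_pos"],o["time"],o["width"])
s=grab_frame("scene");f=grab_frame("top");P=pose(.18)
rows(A,P,2)
c=(A@[-GX,0,AZ,1])[:3];tip=(A@[-GX-.15,0,AZ,1])[:3]
print("pred collar,tip scene",proj(s,[c,tip,m]),"top",proj(f,[c,tip,m]),tip)
a=cv2.resize(s["color"][230:350,190:310],(480,480),interpolation=cv2.INTER_CUBIC);b=cv2.resize(f["color"][200:280,340:420],(320,320),interpolation=cv2.INTER_CUBIC)
k=np.zeros((480,800,3),np.uint8);k[:,:480]=a;k[:320,480:]=b;cv2.imwrite("pics/c7.png",k[:,:,::-1])
```

```text
[[-0.0204  0.9995 -0.0257  0.572 ]
 [ 0.765   0.0321  0.6433 -0.0584]
 [ 0.6438 -0.0065 -0.7652  0.293 ]
 [ 0.      0.      0.      1.    ]] [-0.424   0.4262  1.476   0.6137  1.5943 -0.5524] 20.1833 0.012601071231478017
2 x [0.22, 0.02, -0.11, -0.09, -0.04, -0.18]
pred collar,tip scene [[292.3496 235.6919]
 [256.4744 287.1812]
 [250.1356 296.1003]] top [[354.7914 234.1253]
 [400.9041 238.9608]
 [408.8592 238.8617]] [ 0.5757 -0.1984  0.1697]
```

View pics/c7.png

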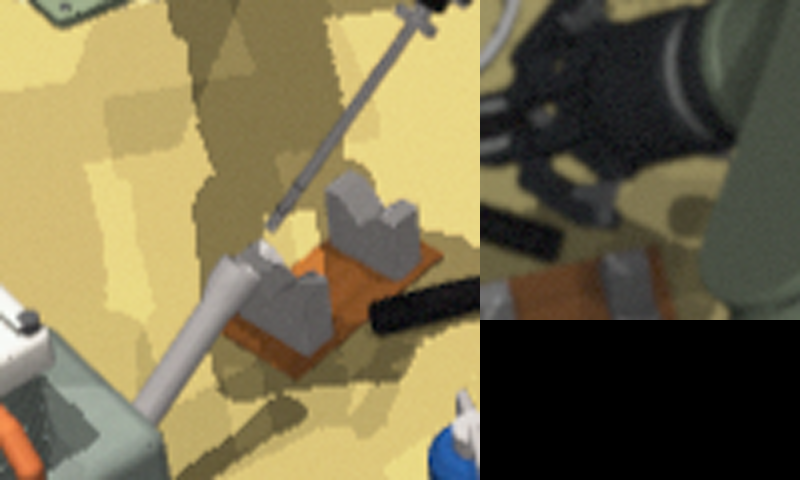

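Tip and collar appear where predicted, at scene pixels (258,286) and (293,235). The tube's slope in the image differs a little from my fit, so I'll extract its edges from the saved pictures to refine the yaw.

Run:
```python
import cv2,numpy as np
w=cv2.imread("pics/w6.png");a=w[60:150,285:435];s=cv2.imread("pics/scene0.png")[285:350,205:270]
A=cv2.resize(a,None,fx=4,fy=4,interpolation=cv2.INTER_CUBIC);S=cv2.resize(s,None,fx=3,fy=3,interpolation=cv2.INTER_CUBIC)
k=np.zeros((560,600,3),np.uint8);k[:360]=A;k[363:558,:195]=S
t=cv2.imread("pics/f6.png")[205:270,395:480];T=cv2.resize(t,None,fx=3,fy=3,interpolation=cv2.INTER_CUBIC);k[363:558,200:455]=T
cv2.imwrite("pics/c8.png",k)
```

```text
(no output)
```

View pics/c8.png

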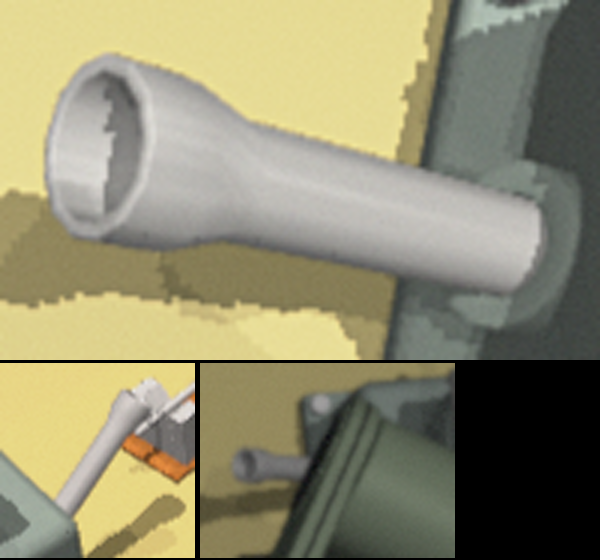

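Run:
```python
from h import *
from scipy.optimize import least_squares
z=np.load("v6.npz");w=dict(pose=z["pose"],intrinsics=z["K"]);s=grab_frame("scene");f=grab_frame("top")
def line(c,m,u,pts):
    a,b=proj(c,[m,m-.12*u]);d=(b-a)/np.linalg.norm(b-a);return [d[0]*(p[1]-a[1])-d[1]*(p[0]-a[0]) for p in pts]
def res(p):
    c,sn=np.cos(.6981),np.sin(.6981);u=np.array([-np.sin(p[3])*c,np.cos(p[3])*c,sn]);m=p[:3]
    return np.r_[(proj(w,m)[0]-[310.3,96.5])/1.5,line(w,m,u,[(350,106),(410,120)]),(proj(s,m)[0]-[248.4,296.5])/1.5,(proj(f,m)[0]-[409.7,238.5])/1,
      line(s,m,u,[(227.7,333.3)]),line(f,m,u,[(428.3,240)]),(m[2]-.155)/.001]
S=least_squares(res,[.579,-.224,.155,0]);print(S.x,np.degrees(S.x[3]),S.fun.round(1))
J=np.linalg.inv(S.jac.T@S.jac);print(np.sqrt(np.diag(J)))
from ins import *
```

```text
[ 0.5778 -0.2197  0.1546  0.0674] 3.8589548851673934 [ 0.2  0.1  0.2  0.4  1.1 -0.2 -0.8  0.5 -1.9 -0.2 -0.4]
[0.0007 0.0009 0.0009 0.0131]
```

```bash
sed -i 's/^m=.*/m=np.array([.5778,-.2197,.155]);yaw=np.radians(3.5);el=np.radians(40.)/;s/^GX=.*/GX=.037;AZ=.0042/' ins.py
python3 - <<'E'
from ins import *
A=cur();P=pose(.17);rows(A,P,4);rows(P,pose(.12),4)
E
```

```text
4 x [-0.26, -0.12, 0.0, 0.26, 0.06, -0.25]
4 x [-1.25, 0.0, -0.0, -0.0, 0.0, 0.0]
```

Emit:
{"op": "carry_out", "data": {"moves": [-0.26,-0.12,0,0.26,0.06,-0.25,-0.26,-0.12,0,0.26,0.06,-0.25,-0.26,-0.12,0,0.26,0.06,-0.25,-0.26,-0.12,0,0.26,0.06,-0.25,0,0,0,0,0,0,0,0,0,0,0,0]}}

```text
time: 20.88
tool_pos: [0.5682, -0.0645, 0.2904]
tool_rot: [0.644, 0.684, 0.235, -0.251]
force: [0.0, 0.6, -1.1]
width: 0.0128
finger_force: 78.1
```

Run:
```python
from ins import *
o=bot.observe();A=cur();print(A,o["force"],o["joint_pos"]);P=pose(.165);rows(A,P,3);rows(P,pose(.12),4)
```

```text
[[-0.0449  0.9982 -0.0406  0.5682]
 [ 0.7631  0.0605  0.6434 -0.0645]
 [ 0.6447 -0.002  -0.7645  0.2904]
 [ 0.      0.      0.      1.    ]] [ 0.0388  0.5766 -1.1249] [-0.4324  0.4325  1.4728  0.6036  1.6093 -0.5856]
3 x [-0.14, 0.0, -0.02, -0.02, -0.05, -0.03]
4 x [-1.12, 0.0, -0.0, -0.0, 0.0, 0.0]
```

Emit:
{"op": "carry_out", "data": {"moves": [-1,0,-0.05,0,-0.1,0,-1,0,0,0,0,0,-1,0,0,0,0,0,-1,0,0,0,0,0,-1,0,0,0,0,0,0,0,0,0,0,0]}}

```text
time: 21.38
tool_pos: [0.5702, -0.1046, 0.2564]
tool_rot: [0.645, 0.683, 0.233, -0.251]
force: [-0.3, 0.4, -1.5]
width: 0.0125
finger_force: 78.1
```

Run:
```python
from ins import *
o=bot.observe();A=cur();print(o["force"],o["torque"],((A@[-GX,0,AZ,1])[:3]-m)@u,(A@[-GX,0,AZ,1])[:3]-m-u*(((A@[-GX,0,AZ,1])[:3]-m)@u))
rows(A,pose(.06),6)
s=grab_frame("scene");c=(A@[-GX,0,AZ,1])[:3];t=(A@[-GX-.15,0,AZ,1])[:3];print(proj(s,[c,t]))
cv2.imwrite("pics/c9.png",cv2.resize(s["color"][225:345,190:310],(600,600),interpolation=cv2.INTER_CUBIC)[:,:,::-1])
```

```text
[-0.299   0.3538 -1.4944] [-0.316  -0.0398 -0.0266] 0.11654197184632589 [-0.0007  0.0004 -0.0005]
6 x [-0.94, 0.01, -0.01, -0.02, -0.01, -0.05]
[[277.1676 255.3605]
 [242.0494 307.5724]]
```

View pics/c9.png

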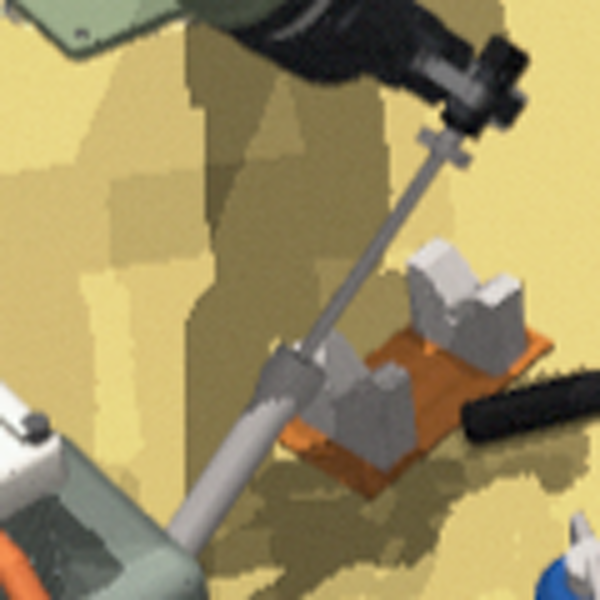

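The rod has entered the bell, and at crop (300,355) it lines up with the tube with no contact force. I'll continue in.

Emit:
{"op": "carry_out", "data": {"moves": [-1,0,0,0,0,0,-1,0,0,0,0,0,-1,0,0,0,0,0,-1,0,0,0,0,0,-1,0,0,0,0,0,-1,0,0,0,0,0,0,0,0,0,0,0]}}

```text
time: 22.02
tool_pos: [0.5729, -0.1503, 0.2181]
tool_rot: [0.645, 0.683, 0.233, -0.251]
force: [0.2, 0.4, -1.4]
width: 0.0126
finger_force: 78.1
```

```bash
cat > chk.py <<'E'
from ins import *
o=bot.observe();A=cur();d=(A@[-GX,0,AZ,1])[:3]-m
print(o["force"],o["torque"],"out",d@u,d-u*(d@u),"ang",np.degrees(np.arccos(A[:3,0]@u)),o["width"],o["time"],"axial force",o["force"]@u)
E
python3 chk.py; python3 -c "
from ins import *
rows(cur(),pose(.01),5)"
```

```text
[ 0.2087  0.4029 -1.4489] [-0.3422 -0.0035 -0.0052] out 0.05686363001683992 [-0.0008  0.0003 -0.0005] ang 0.24053207661351278 0.012640091174139547 22.0167 axial force -0.6330168354367515
5 x [-0.94, 0.02, -0.01, -0.02, -0.01, -0.05]
```

Emit:
{"op": "carry_out", "data": {"moves": [-1,0,0,0,0,0,-1,0,0,0,0,0,-1,0,0,0,0,0,-1,0,0,0,0,0,-0.5,0,0,0,0,0,-0.3,0,0,0,0,0,-0.3,0,0,0,0,0,0,0,0,0,0,0,0,0,0,0,0,0]}}

```text
time: 22.77
tool_pos: [0.5755, -0.1877, 0.1874]
tool_rot: [0.644, 0.684, 0.234, -0.25]
force: [-0.5, -0.2, -1.4]
width: 0.013
finger_force: 78.1
```

```bash
python3 chk.py
```

```text
[-0.4885 -0.1953 -1.4136] [-0.4095  0.0082 -0.0022] out 0.00844406419363417 [-0.0004 -0.     -0.    ] ang 0.09022777591516164 0.012999568449749982 22.7667 axial force -1.0351129289453058
```

Emit:
{"op": "carry_out", "data": {"moves": [-0.3,0,0,0,0,0,-0.3,0,0,0,0,0,-0.2,0,0,0,0,0,-0.1,0,0,0,0,0,0,0,0,0,0,0,0,0,0,0,0,0]}}

```text
time: 23.27
tool_pos: [0.5759, -0.1939, 0.1822]
tool_rot: [0.644, 0.684, 0.235, -0.25]
force: [-1.0, 2.9, 3.1]
width: 0.0131
finger_force: 78.4
```

```bash
python3 chk.py
```

```text
[-0.9688  2.9211  3.0736] [0.4574 0.0747 0.0572] out 0.00027106088232828454 [-0.0004  0.     -0.0001] ang 0.15152721850801656 0.01307484427200496 23.2667 axial force 4.254469392400912
```

Emit:
{"op": "carry_out", "data": {"moves": [-0.1,0,0,0,0,0,-0.1,0,0,0,0,0,-0.1,0,0,0,0,0,0,0,0,0,0,0,0,0,0,0,0,0,0,0,0,0,0,0]}}

```text
time: 23.77
tool_pos: [0.5758, -0.1941, 0.1822]
tool_rot: [0.643, 0.684, 0.236, -0.252]
force: [-1.8, 9.8, 9.3]
width: 0.0126
finger_force: 78.4
```

```bash
python3 chk.py
```

```text
[-1.7669  9.785   9.3329] [1.6545 0.3023 0.072 ] out 0.00022398336465126106 [-0.0004  0.0001 -0.0001] ang 0.4366785821639102 0.01256970664977457 23.7667 axial force 13.563466683744917
```

The position is unchanged while axial force rose to 14 N, so the collar is seated. I'll hold a moment longer, then draw out.

Emit:
{"op": "carry_out", "data": {"moves": [-0.1,0,0,0,0,0,0,0,0,0,0,0,0,0,0,0,0,0,0,0,0,0,0,0,0.5,0,0,0,0,0,1,0,0,0,0,0,1.5,0,0,0,0,0,1.5,0,0,0,0,0,1.5,0,0,0,0,0,1.5,0,0,0,0,0,1.5,0,0,0,0,0,1.5,0,0,0,0,0,1.5,0,0,0,0,0,1.5,0,0,0,0,0,2,0,0,0,0,0,2,0,0,0,0,0,2,0,0,0,0,0,0,0,0,0,0,0]}}

```text
time: 25.27
tool_pos: [0.5673, -0.0458, 0.308]
tool_rot: [0.643, 0.685, 0.235, -0.249]
force: [-0.8, -0.6, -1.6]
width: 0.0126
finger_force: 78.1
```

```bash
python3 chk.py
python3 - <<'E'
from ins import *
A=cur();print(bot.observe()["joint_pos"])
w=grab_frame("wrist");r=regions_of(w,"dipstick");print([(q["score"],q["extent"],cv2.minAreaRect(quad(q["pixels"]))) for q in r[:1]])
E
```

```text
[-0.813  -0.6183 -1.555 ] [-0.3677 -0.0354  0.0607] out 0.19474298322148162 [ 0.0004 -0.0006  0.0008] ang 0.21457182386248966 0.012577283919457937 25.2667 axial force -1.4342877477352818
[-0.4058  0.4076  1.4671  0.6132  1.6173 -0.5527]
[(0.7, [321.9, 327.4, 48.8, 155.4], ((321.0, 328.0), (154.0, 48.0), 90.0))]
```

```bash
cat > fin.py <<'E'
from ins import *
L=np.array([.5026,.2163,.3])
def fp(tip,az,):
    a=np.radians(az);v=np.array([np.cos(a),np.sin(a),0]);return M(frame(v,[0,0,-1]),tip+v*(.15+GX)+np.r_[0,0,AZ])
E
python3 - <<'E'
from fin import *
A=cur();a=np.radians(93.5);B=M(frame([np.cos(a),np.sin(a),0],[0,0,-1]),[.43,-.08,.31]);rows(A,B,8)
F=fp(L-[0,0,.1],220);C=F.copy();C[:3,3]=[.38,-.08,.29]
rows(B,C,19);print(F)
E
```

```text
8 x [-0.25, -1.74, -0.17, -0.01, -4.99, 0.0]
19 x [0.29, -0.15, 0.11, 0.0, 0.0, -6.66]
[[-0.766  -0.6428  0.      0.3593]
 [-0.6428  0.766   0.      0.0961]
 [ 0.      0.     -1.      0.2042]
 [ 0.      0.      0.      1.    ]]
```

Emit:
{"op": "carry_out", "data": {"moves": [-0.25,-1.74,-0.17,0,-4.99,0,-0.25,-1.74,-0.17,0,-4.99,0,-0.25,-1.74,-0.17,0,-4.99,0,-0.25,-1.74,-0.17,0,-4.99,0,-0.25,-1.74,-0.17,0,-4.99,0,-0.25,-1.74,-0.17,0,-4.99,0,-0.25,-1.74,-0.17,0,-4.99,0,-0.25,-1.74,-0.17,0,-4.99,0,0,0,0,0,0,0]}}

```text
time: 26.12
tool_pos: [0.4266, -0.0793, 0.3094]
tool_rot: [0.685, 0.729, -0.001, -0.002]
force: [0.7, 1.3, -2.0]
width: 0.0129
finger_force: 78.3
```

Emit:
{"op": "carry_out", "data": {"moves": [0.29,-0.15,0.11,0,0,-6.66,0.29,-0.15,0.11,0,0,-6.66,0.29,-0.15,0.11,0,0,-6.66,0.29,-0.15,0.11,0,0,-6.66,0.29,-0.15,0.11,0,0,-6.66,0.29,-0.15,0.11,0,0,-6.66,0.29,-0.15,0.11,0,0,-6.66,0.29,-0.15,0.11,0,0,-6.66,0.29,-0.15,0.11,0,0,-6.66,0.29,-0.15,0.11,0,0,-6.66,0.29,-0.15,0.11,0,0,-6.66,0.29,-0.15,0.11,0,0,-6.66,0.29,-0.15,0.11,0,0,-6.66,0.29,-0.15,0.11,0,0,-6.66,0.29,-0.15,0.11,0,0,-6.66,0.29,-0.15,0.11,0,0,-6.66,0.29,-0.15,0.11,0,0,-6.66,0.29,-0.15,0.11,0,0,-6.66,0.29,-0.15,0.11,0,0,-6.66,0,0,0,0,0,0]}}

```text
time: 27.78
tool_pos: [0.3795, -0.0816, 0.2876]
tool_rot: [-0.342, 0.94, 0.002, -0.001]
force: [-0.0, -0.6, -1.7]
width: 0.0126
finger_force: 78.2
```

Run:
```python
from fin import *
A=cur();o=bot.observe();print(A,o["joint_pos"],o["time"],o["finger_force"])
F=fp(L-[0,0,.1],220);B=F.copy();B[:3,3]=[A[0,3],A[1,3],F[2,3]]
rows(A,B,5);rows(B,F,8)
```

```text
[[-0.7657 -0.6432 -0.0042  0.3795]
 [-0.6432  0.7657  0.0032 -0.0816]
 [ 0.0012  0.0051 -1.      0.2876]
 [ 0.      0.      0.      1.    ]] [-0.2431 -0.0021  1.8751  0.0022  1.2734 -2.5132] 27.7833 78.22328209877014
5 x [-0.0, -0.01, 1.67, 0.06, -0.01, 0.01]
8 x [-1.24, 1.86, 0.0, 0.0, 0.0, -0.0]
```

Emit:
{"op": "carry_out", "data": {"moves": [-0.96,1.15,1.67,0,0,0,-0.96,1.15,1.67,0,0,0,-0.96,1.15,1.67,0,0,0,-0.96,1.15,1.67,0,0,0,-0.96,1.15,1.67,0,0,0,0,0,0,0,0,0]}}

```text
time: 28.28
tool_pos: [0.3772, -0.0043, 0.2022]
tool_rot: [-0.341, 0.94, 0.003, -0.004]
force: [-2.1, -0.4, -1.6]
width: 0.0128
finger_force: 78.3
```

Run:
```python
from fin import *
A=cur();o=bot.observe();print(A[:3,3],o["joint_pos"]);rows(A,fp(L-[0,0,.1],220),7)
```

```text
[ 0.3772 -0.0043  0.2022] [-0.0446  0.0558  2.0455  0.004   1.0501 -2.314 ]
7 x [-0.72, 1.26, -0.02, 0.07, -0.04, -0.01]
```

Emit:
{"op": "carry_out", "data": {"moves": [-0.72,1.26,-0.02,0.07,-0.04,0,-0.72,1.26,-0.02,0.07,-0.04,0,-0.72,1.26,-0.02,0.07,-0.04,0,-0.72,1.26,-0.02,0.07,-0.04,0,-0.72,1.26,-0.02,0.07,-0.04,0,-0.72,1.26,-0.02,0.07,-0.04,0,-0.72,1.26,-0.02,0.07,-0.04,0,0,0,0,0,0,0,0,0,0,0,0,0]}}

```text
time: 29.03
tool_pos: [0.3616, 0.094, 0.207]
tool_rot: [-0.342, 0.94, -0.002, 0.003]
force: [0.3, -0.1, -1.0]
width: 0.0128
finger_force: 78.4
```

Run:
```python
from fin import *
A=cur();o=bot.observe();print(A,o["joint_pos"],o["time"],o["force"]);rows(A,fp(L-[0,0,.1],220),2)
f=grab_frame("top");s=grab_frame("scene")
t=(A@[-GX-.15,0,AZ,1])[:3];c=(A@[-GX,0,AZ,1])[:3];print("tip",t,t-L);print("pred tip,collar,lens top",proj(f,[t,c,L]),"scene",proj(s,[t,c,L]))
for n,k in(("top",f),("scene",s)):
    r=regions_of(k,"lens_centre");print(n,[(q["score"],q["extent"]) for q in r[:1]])
a=cv2.resize(f["color"][220:340,160:260],(400,480),interpolation=cv2.INTER_CUBIC);b=cv2.resize(s["color"][140:290,280:405],(400,480),interpolation=cv2.INTER_CUBIC)
cv2.imwrite("pics/c10.png",np.hstack([a,b])[:,:,::-1])
```

```text
[[-0.7661 -0.6427  0.0076  0.3616]
 [-0.6427  0.7661 -0.0016  0.094 ]
 [-0.0048 -0.0062 -1.      0.207 ]
 [ 0.      0.      0.      1.    ]] [ 0.2261  0.0365  2.0525 -0.0038  1.0455 -2.0408] 29.0333 [ 0.259  -0.0583 -1.0157]
2 x [0.02, 0.15, 0.14, -0.18, 0.14, -0.0]
tip [0.5049 0.2142 0.2037] [ 0.0023 -0.0021 -0.0963]
pred tip,collar,lens top [[223.9297 270.1939]
 [266.1612 320.0787]
 [215.2567 266.4076]] scene [[363.8155 201.6221]
 [311.7797 197.0057]
 [365.0401 171.2207]]
top [(0.73, [215.7, 277.6, 59.8, 95.1])]
scene [(0.95, [364.4, 171.2, 48.1, 39.0])]
```

View pics/c10.png

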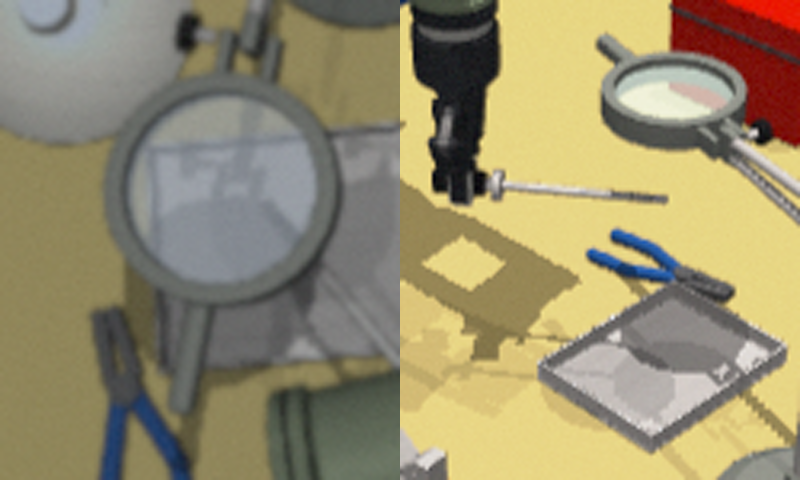

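The tip and lens appear where predicted: top-view lens at (215.5,267), scene-view tip at (363.4,202). The rod is level and clear of everything, so I'm handing in.

Emit:
{"op": "carry_out", "data": {"moves": [0,0,0,0,0,0,0,0,0,0,0,0,0,0,0,0,0,0,0,0,0,0,0,0,0,0,0,0,0,0,0,0,0,0,0,0]}}

```text
time: 29.73
tool_pos: [0.361, 0.0941, 0.2066]
tool_rot: [-0.342, 0.94, -0.002, 0.003]
force: [-0.1, 0.2, -0.0]
width: 0.0128
finger_force: 78.4
```

```bash
python3 -c "
from h import *
print(bot.sign_off())"
```

```text
the job is handed in; nothing more can be done
None
```

I handed the job in at about 30 s, with no verdict returned: lens level over the tray, dipstick seated to its collar and drawn out, now held level with its tip about 96 mm below the lens centre.

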